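Set the slotted selector with the screwdriver

ROBOT

A 6-joint arm with a two-finger parallel gripper is mounted at the origin on the work surface. World frame = base frame: x ahead of the robot, y to its left, z up, the work surface at z = 0. Lengths are in m, angles in degrees, forces in N, time in s.
With the tool pointing down it reaches from about 0.3 to 0.75 m from the base axis. Payload 8.5 kg.
Tool frame: the origin (TCP) lies midway between the tips of the shut fingers; the grasp point (between the pads) lies 19 mm behind it (env.grip_depth is the distance from the TCP to the grasp point, in m); y points along the fingers, x is the direction in which the jaws open and shut, and the axes are right-handed (so a half turn about y gives the same grasp; the last joint's range is limited). The gripper opens to 85 mm and grips with 20 to 120 N. Pads are 22 mm wide; open, the fingers measure 114 mm over their backs; the gripper's body (76 mm by 85 mm) begins 54 mm behind the grasp point. The pads swing forward as they close: fully open they stand 13 mm farther back than shut.
Start: joints at [58.768, 21.807, 74.336, -0, 83.858, -12.336], TCP at [0.178, 0.52, 0.231] pointing down, gripper open.
Joint ranges: [-178.18, 178.18], [-50.72, 133.34], [12.68, 142.11], [-81.47, 261.47], [9.98, 163.14], [-165.26, 165.26]. Speed limits (degrees/s): [136.94, 136.94, 180, 180, 180, 180].

INTERFACE

Orientations are given as a 3x3 rotation matrix whose columns are the frame's x, y, z axes.
In Python, from rig import env gives the robot as it stands.
- The arm moves only by the shell command python3 -m inch 'ROWS' [FORCE]. ROWS is JSON, a list that holds one entry, the list of rows, each a list of 7 numbers: the gripper command: -1 is shut, 1 is fully open, values between are in proportion, then the shift along the world's x, y, z in cm, then the turn, a rotation vector about the world's x, y, z in degrees. In form: [[[grip, dx, dy, dz, rx, ry, rz], ...]]. A call has 1 to 20 rows; each row is the pose to reach, as a shift and turn from the pose commanded when the call began; what a row does not reach only later rows make up. A row lasts 1/8 s, in which the tool goes at most 62.5 mm and 10.7 degrees, less where a joint would pass 70% of its speed; a pose out of reach is approached as far as the arm can. A call with a gripper value outside its range is refused whole. The fingers move at their own pace and stop on an object; FORCE is the grip in N (left out, the last holds). Time passes only in rows, so rows that repeat a pose let the fingers close. It gives the time, the measured TCP pose, the force and the opening at its end, in the units of the state.
- env.observe(): the state, without advancing time (a new reading comes with each control period).
- env.get_image(name): name is "side" or "top"; returns a dict with "frame" (480x640x3 uint8, red, green, blue), "mtx" (3x3 intrinsics, pixels), "distortion" ([k1, k2, p1, p2, k3] as OpenCV has them; the pictures are not rectified), "rvec" (rotation vector, rad) and "tvec" (3), from world to camera coordinates, as OpenCV has them. Camera axes: x right, y down, z forward; pixel columns grow to the right and rows downward; lengths in m; the calibration is good to about 2 mm. A picture is of the moment at which its call begins. There is no depth.
- env.close_job(): hands the job in, once; it reports no verdict.
The state is a dict: "time_s": time; "q": joint angles; "qvel": joint speeds; "joint_efforts": joint torques, N m; "position": TCP position; "tool_rot": TCP orientation; "ft_force": force on the tool from outside, world axes, zero at the start; "wrist_torque": the same for the moment, N m; "grip_width": finger opening in m.
Only numpy, scipy, OpenCV 4.12 (cv2) and the standard library are available. Lean on these libraries where they do the work, as an engineer would, in place of code of your own. Each camera call takes 0.05 s, during which the arm holds its last target.

TASK

Switch the instrument over to its other setting: take the big flat screwdriver from its stand, put its blade into the slot of the selector on top of the beige case and turn the selector a quarter turn clockwise, up to its stop, so that its white marks stand at the long black bar. Then hang the screwdriver back in the stand, upright and fully home, let it go, and leave the charger, the multimeter and the bottle where they are.

Things in the scene. Friction and masses are not known exactly. Their poses are not given: they have to be found in the camera images.
- driver_grip (a point): Middle of the black handle of the loose flat screwdriver (156 mm long, 140 g), hanging upright in the stand at first. z: from blade to handle; x: along the blade's width. Handle block 32 (x) x 24 (y) x 80 mm (z, this point half-way); grip it from above across the 24 mm flats. Just under it a 40 mm round guard, 6 mm thick; then a 9 mm shank and the blade. Same after a half turn about z.
- driver_tip (a point): Middle of the screwdriver's blade edge, 116 mm below driver_grip, same axes. The blade is 16 mm wide (x), 3 mm thick (y), 16 mm high. The underside of the guard is 70 mm above this point.
- stand_bore (a point): Centre of the bore's mouth on the stand's top, z up. The stand is a fixed grey block 90 x 90 mm, 80 mm high, its round bore (28 mm diameter) right through. The hung screwdriver's guard rests on the top, its tip 70 mm below this point; any yaw will do.
- selector_slot (a point): Centre of the selector's top face, on its axis, 72 mm above the table; turns with it. x: along the slot to its end with two white marks; z up. Grey drum, 46 mm diameter, flush in a black collar (64 mm diameter, 12 mm high) on the case. The slot runs right across: 5.5 mm wide, 10 mm deep, bevelled over its top 3.5 mm to 12.5 mm. The blade has 0.2 rad of play: the tool turns further than the selector.
- selector (a joint): Selector angle, rad, growing clockwise seen from above. At 0 (stop) the slot lies along case_top's y, white marks at the small black dot; at 1.57 (stop) the marks are at the long black bar, on the +x side in case_top's frame. Starts between 0 and 0.15, takes about 0.08 N m to turn, stays where it is left.
- case_top (a point): Centre of the top of the fixed beige case (240 mm along x, 260 mm along y, top 60 mm above the table). x points from the front, where the selector is, to the back; the selector's axis is 50 mm to the front (-x) of this point.
- adapter: Bystander: loose black charger block, 50 by 100 mm, 28 mm high, lying on the back half of the case; origin at the centre of its underside.
- multimeter: Bystander: red multimeter lying on the table, 80 by 160 mm, 34 mm high; origin at the centre of its underside.
- bottle: Bystander: standing water bottle, 68 mm diameter, 190 mm high; origin at the centre of its underside.
There are look-alikes about, which are no part of the job. Of the things that look like the part that bears stand_bore, take the one that is farthest to the robot's left at the start. What is shaped like the part that bears driver_grip but blue is not meant.

How it is judged (in metres and radians):
On the way, in this order (a step that is already met when the one before it is completed fails the run):
1. the screwdriver's blade is in the selector's slot, at least 5 mm deep, before the selector is turned (horizontal distance between driver_tip and selector_slot below 0.012 m and z of driver_tip in the frame of selector_slot below -0.005 m and value of joint selector below 0.5 rad), for 0.1 s.
2. with the blade in the slot, the selector has been turned clockwise to within 10 degrees of its stop (horizontal distance between driver_tip and selector_slot below 0.012 m and z of driver_tip in the frame of selector_slot below -0.005 m and value of joint selector above 1.4 rad), for 0.1 s.
At the end, for the whole second after the job is handed in: The selector stands within 10 degrees of its clockwise stop (joint above 1.40 rad), and the screwdriver hangs in the stand's bore, its tip within 12 mm of the bore's axis and at least 65 mm below the stand's top, upright within 0.12 rad (value of joint selector above 1.4 rad and horizontal distance between driver_tip and stand_bore below 0.012 m and z of driver_tip in the frame of stand_bore below -0.065 m and angle between driver_tip's own z axis and vertical below 0.12 rad); the robot touches nothing.
It fails at once if the charger is moved more than 30 mm (distance of adapter from where it was at the start of the episode above 0.03 m).
It fails at once if the multimeter is moved more than 30 mm (distance of multimeter from where it was at the start of the episode above 0.03 m).
It fails at once if the bottle is moved more than 30 mm (distance of bottle from where it was at the start of the episode above 0.03 m).
It also fails if it takes over 61 s, if anything falls off the work surface, if the arm or the gripper's body presses on something with over 40 N, if the wrist force passes 120 N, or if a joint passes its speed limit or range.

## Working session

There is one attempt and no reset: what is moved stays moved. The work goes in short steps, Python scripts to look and compute and a shell command to move; the robot and the scene stay as the last step left them, time stands still between calls to the robot, and variables do not carry over. Pictures are saved under pics/ and viewed, and the job is handed in when it is done.

```bash
mkdir -p pics; ls; python3 - <<'E'
from rig import env
import cv2
for n in("side","top"):
    im=env.get_image(n); cv2.imwrite(f"pics/{n}0.png",im["frame"][:,:,::-1])
    print(n,im["mtx"],im["distortion"],im["rvec"],im["tvec"])
print(env.observe(),env.grip_depth)
E
```

```text
pics
side [[512.38341433   0.         311.8790005 ]
 [  0.         512.38341433 239.35523547]
 [  0.           0.           1.        ]] [-0.01907883  0.          0.          0.          0.        ] [ 2.31443272 -0.35652406  0.15678442] [-0.61000497  0.21241905  1.14363704]
top [[448.03124884   0.         318.85191697]
 [  0.         448.03124884 241.53971609]
 [  0.           0.           1.        ]] [0.01731294 0.         0.         0.         0.        ] [ 2.14092062 -2.13505502  0.14830725] [-0.0110146   0.64010308  0.96923645]
{'time_s': 0.1, 'q': array([ 5.87695432e+01,  2.18367607e+01,  7.43784434e+01, -8.43988988e-04,
        8.38583218e+01, -1.23353792e+01]), 'qvel': array([-0.20915364, -0.03959846, -0.08533898,  0.01007049,  0.05817999,
        0.08062774]), 'joint_efforts': array([ 4.37650378e-03, -4.49222875e+01, -2.31655008e+01, -1.78898804e-04,
        3.68785972e-03, -1.64380475e-05]), 'position': array([0.17797469, 0.52013491, 0.23078856]), 'tool_rot': array([[ 3.23834227e-01, -6.52827541e-04, -9.46113612e-01],
       [ 9.46113003e-01, -1.10490192e-03,  3.23834780e-01],
       [-1.25677101e-03, -9.99999177e-01,  2.59843568e-04]]), 'ft_force': array([ 0.19451995,  0.58935764, -0.46408352]), 'wrist_torque': array([ 0.01768345, -0.019492  ,  0.00877961]), 'grip_width': 0.08546640427716318} 0.0187
```

View pics/side0.png

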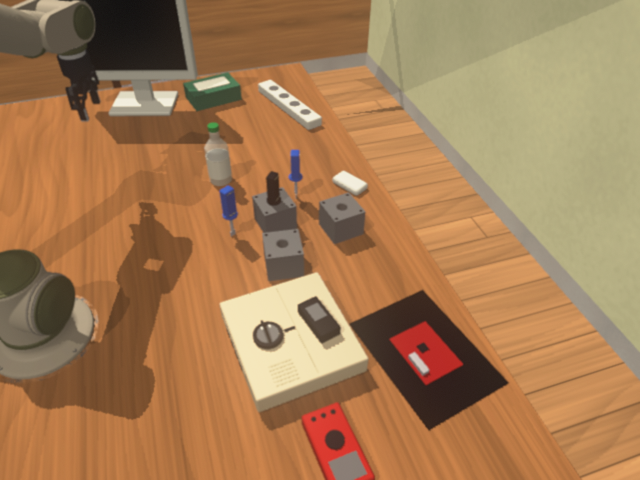

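View pics/top0.png

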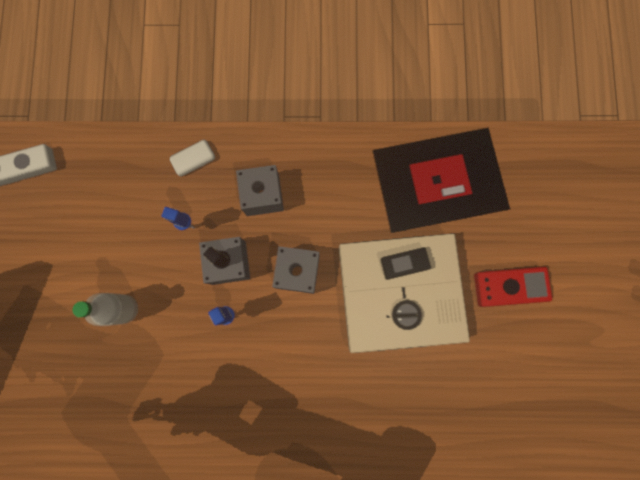

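The side view shows three grey stands: (274,210) holding the black driver, (284,253) and (342,217), both empty. In the top view they are at (224,261), (296,270) and (259,189). World +y is to the left in the top view, so the meant stand is (224,261), which also holds the black driver. The drivers at (177,218) and (222,316) are blue and not meant. I'll confirm this in crops.

```bash
python3 - <<'E'
import cv2,numpy as np
t=cv2.imread("pics/top0.png"); s=cv2.imread("pics/side0.png")
a=cv2.resize(t[225:295,190:330],None,fx=5,fy=5,interpolation=cv2.INTER_CUBIC)
cv2.imwrite("pics/crop_st.png",a)
cv2.imwrite("pics/crop_sel.png",cv2.resize(t[285:345,375:440],None,fx=9,fy=9,interpolation=cv2.INTER_CUBIC))
cv2.imwrite("pics/crop_side.png",cv2.resize(s[160:240,235:315],None,fx=7,fy=7,interpolation=cv2.INTER_CUBIC))
E
cat > h.py <<'E'
import cv2,numpy as np
from rig import env
CAL={}
def cal(n):
    if n not in CAL: CAL[n]=env.get_image(n)
    return CAL[n]
def ray(im,p):
    u=cv2.undistortPoints(np.array([[p]],float),im["mtx"],im["distortion"])[0,0]
    R=cv2.Rodrigues(im["rvec"])[0]; t=np.ravel(im["tvec"])
    return -R.T@t, R.T@np.array([u[0],u[1],1])
def onz(im,p,z):
    c,d=ray(im,p); return c+d*(z-c[2])/d[2]
def proj(im,P):
    return cv2.projectPoints(np.array(P,float).reshape(-1,3),im["rvec"],im["tvec"],im["mtx"],im["distortion"])[0][:,0]
E
```

```text
(no output)
```

View pics/crop_st.png

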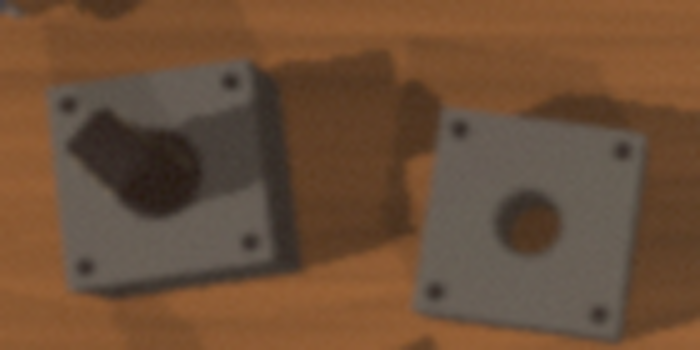

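View pics/crop_sel.png

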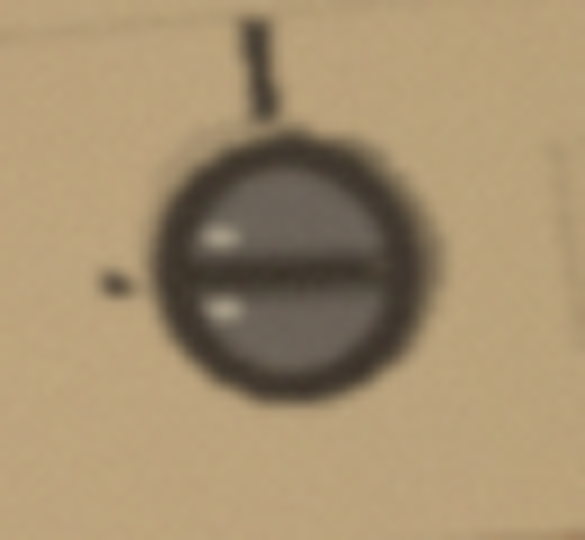

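View pics/crop_side.png

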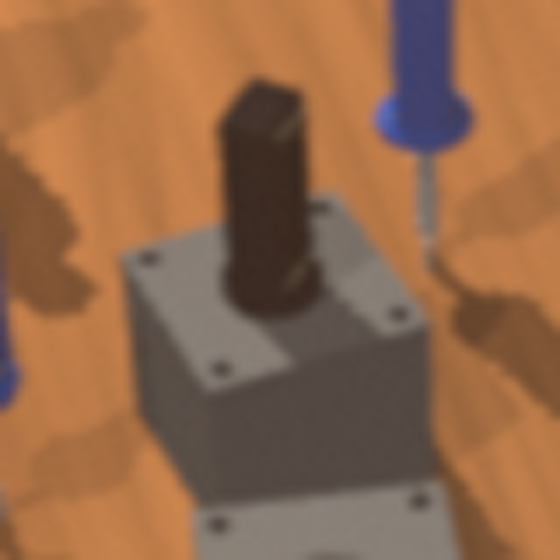

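```bash
python3 - <<'E'
from h import *
T=cal("top");S=cal("side")
print("cams",ray(T,(320,240))[0],ray(S,(320,240))[0])
sc=np.array([(67,105),(231,81),(250,242),(85,267)])/5.+[190-.4,225-.4]
P=np.array([onz(T,p,.08) for p in sc]);print("stand top",P.mean(0),P[:,:2]-P.mean(0)[:2])
ss=np.array([(149,259),(320,208),(399,314),(221,370)])/7.+[235-.43,160-.43]
P=np.array([onz(S,p,.08) for p in ss]);print("stand side",P.mean(0))
g=cv2.cvtColor(T["frame"],cv2.COLOR_RGB2HSV)
# collar dark mask
def ell(im,box,th):
    x0,y0,x1,y1=box; f=cv2.cvtColor(im["frame"],cv2.COLOR_RGB2GRAY)[y0:y1,x0:x1]
    m=(f<th).astype(np.uint8)
    cs=cv2.findContours(m,cv2.RETR_EXTERNAL,cv2.CHAIN_APPROX_NONE)[0]
    c=max(cs,key=cv2.contourArea); e=cv2.fitEllipse(cv2.convexHull(c)); return (e[0][0]+x0,e[0][1]+y0),e[1]
for im,b,z in((T,(390,297,425,331),.072),(S,(248,315,286,350),.072)):
    for th in(80,100,120):
        c,a=ell(im,b,th);print("sel",c,a,onz(im,c,z))
# slot direction, marks (crop 9x offset 375,285)
f=lambda x,y:(375+x/9-.44,285+y/9-.44)
m1,m2=onz(T,f(219,237),.072),onz(T,f(224,310),.072); d=onz(T,f(115,285),.06); b=onz(T,f(257,70),.06)
print("marks",m1,m2,"dot",d,"bar",b, "slot ends",onz(T,f(195,275),.072),onz(T,f(380,270),.072))
# case corners
f=cv2.cvtColor(T["frame"],cv2.COLOR_RGB2HSV); print(f[340,360],f[300,500],f[400,400])
m=((f[...,1]<130)&(f[...,2]>130)).astype(np.uint8); m=cv2.morphologyEx(m,cv2.MORPH_CLOSE,np.ones((15,15)))
c=max((c for c in cv2.findContours(m[225:365,330:480],cv2.RETR_EXTERNAL,cv2.CHAIN_APPROX_NONE)[0]),key=cv2.contourArea)
r=cv2.boxPoints(cv2.minAreaRect(c))+[330,225];Q=np.array([onz(T,p,.06) for p in r]);print("case",r,Q,Q.mean(0),[np.linalg.norm(Q[i]-Q[i-1]) for i in range(4)])
a=T["frame"][235:275,195:245,::-1]; a=np.clip(a.astype(float)*2.5,0,255).astype(np.uint8)
cv2.imwrite("pics/h1.png",cv2.resize(a,None,fx=14,fy=14,interpolation=cv2.INTER_CUBIC))
a=S["frame"][165:210,260:290,::-1]; a=np.clip(a.astype(float)*2.5,0,255).astype(np.uint8)
cv2.imwrite("pics/h2.png",cv2.resize(a,None,fx=13,fy=13,interpolation=cv2.INTER_CUBIC))
E
```

```text
cams [ 0.48797263 -0.02130178  1.05389825] [ 0.37333541 -0.82904327  0.94786155]
stand top [0.59567165 0.20388716 0.08      ] [[ 0.03012138  0.04128766]
 [ 0.04093668 -0.0305817 ]
 [-0.03000964 -0.04111133]
 [-0.04104841  0.03040537]]
stand side [0.59713823 0.20284164 0.08      ]
sel (406.77012634277344, 314.35615158081055) (28.10259246826172, 28.788211822509766) [ 0.47806581 -0.19971061  0.072     ]
sel (406.83812713623047, 314.377534866333) (29.131513595581055, 30.27393341064453) [ 0.47802104 -0.19985552  0.072     ]
sel (406.819766998291, 313.58057594299316) (30.604713439941406, 32.55821228027344) [ 0.47971633 -0.19986147  0.072     ]
sel (268.60477447509766, 338.14095306396484) (18.33980941772461, 25.522294998168945) [ 0.47845319 -0.21412352  0.072     ]
sel (267.63218879699707, 334.99660301208496) (26.64630889892578, 28.94573974609375) [ 0.47844994 -0.20592769  0.072     ]
sel (267.65692710876465, 334.83381843566895) (28.474937438964844, 29.869525909423828) [ 0.47859783 -0.20554746  0.072     ]
marks [ 0.48536117 -0.18295514  0.072     ] [ 0.4681176  -0.18373284  0.072     ] dot [ 0.47371891 -0.15950393  0.06      ] bar [ 0.52567906 -0.19515126  0.06      ] slot ends [ 0.47634279 -0.1770052   0.072     ] [ 0.4777373  -0.22120231  0.072     ]
[ 19  83 187] [  2 203 158] [ 13 158 134]
case [[338.05417919 243.83216858]
 [459.19197083 232.5635376 ]
 [469.40751648 342.38069153]
 [348.26972961 353.64932251]] [[ 0.6332141  -0.05245193  0.06      ]
 [ 0.6592408  -0.32351935  0.06      ]
 [ 0.41906116 -0.33479697  0.06      ]
 [ 0.39377109 -0.07376838  0.06      ]] [ 0.52632179 -0.19613416  0.06      ] [np.float64(0.24038998983019294), np.float64(0.27231403874096644), np.float64(0.2404442633027156), np.float64(0.26225086226551864)]
```

View pics/h1.png

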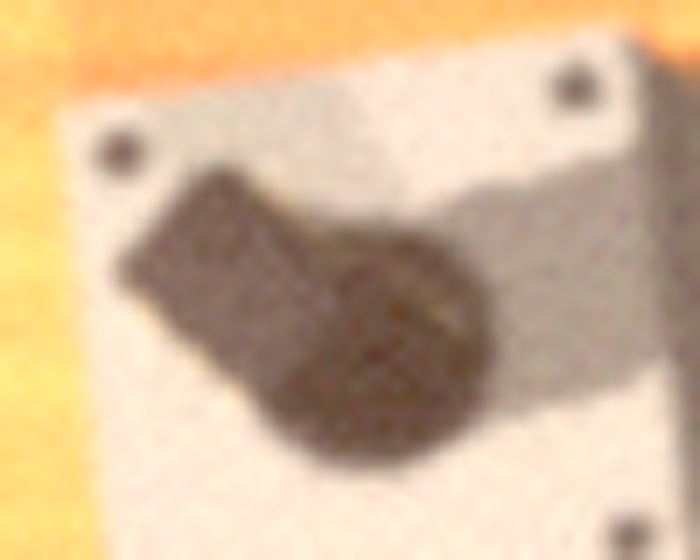

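View pics/h2.png

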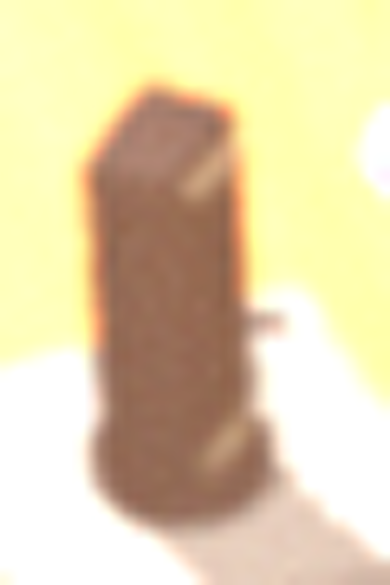

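```bash
python3 - <<'E'
from h import *
T=cal("top");S=cal("side")
f=lambda x,y:(195+x/14-.46,235+y/14-.46)
A,B=onz(T,f(222,168),.166),onz(T,f(122,266),.166);print(A,B,np.linalg.norm(A-B),np.degrees(np.arctan2(*(A-B)[1::-1])))
g=lambda x,y:(260+x/13-.46,165+y/13-.46)
C=[onz(S,g(*p),.166) for p in((155,88),(232,112),(95,168))];print(C)
for q in C[1:]: d=q-C[0];print(np.linalg.norm(d),np.degrees(np.arctan2(d[1],d[0])))
# silhouettes predicted for two hypotheses
c=np.array([.5965,.2035])
for yaw in(45,-45,50,-50,40,-40):
    a=np.radians(yaw);R=np.array([[np.cos(a),-np.sin(a)],[np.sin(a),np.cos(a)]])
    K=np.array([[*(c+R@v),.166] for v in([.016,.012],[.016,-.012],[-.016,-.012],[-.016,.012])])
    print(yaw,((proj(T,K)-[195,235]+.46)*14).round().tolist(),((proj(S,K)-[260,165]+.46)*13).round().tolist())
E
```

```text
[0.61174796 0.2067219  0.166     ] [0.5975864  0.22045269 0.166     ] 0.01972522139775414 -44.11519011701187
[array([0.59936465, 0.215472  , 0.166     ]), array([0.61179362, 0.20334224, 0.166     ]), array([0.58183463, 0.19374566, 0.166     ])]
0.017366936316252926 -44.301970351573054
0.027916582692814478 -128.89852367954745
45 [[103.0, 254.0], [226.0, 137.0], [378.0, 294.0], [255.0, 412.0]] [[145.0, 65.0], [250.0, 99.0], [167.0, 187.0], [61.0, 152.0]]
-45 [[265.0, 137.0], [379.0, 254.0], [215.0, 412.0], [101.0, 293.0]] [[258.0, 116.0], [196.0, 182.0], [54.0, 135.0], [117.0, 71.0]]
50 [[101.0, 266.0], [214.0, 139.0], [380.0, 282.0], [267.0, 410.0]] [[136.0, 67.0], [246.0, 94.0], [176.0, 186.0], [64.0, 157.0]]
-50 [[277.0, 139.0], [380.0, 266.0], [203.0, 410.0], [100.0, 281.0]] [[258.0, 121.0], [187.0, 184.0], [53.0, 130.0], [125.0, 68.0]]
40 [[105.0, 242.0], [238.0, 135.0], [375.0, 306.0], [242.0, 413.0]] [[154.0, 65.0], [253.0, 104.0], [158.0, 188.0], [58.0, 147.0]]
-40 [[253.0, 135.0], [378.0, 242.0], [227.0, 413.0], [103.0, 305.0]] [[256.0, 110.0], [204.0, 179.0], [55.0, 141.0], [109.0, 73.0]]
```

Measured so far:
- **Stand:** (0.5965, 0.2035). Both views agree within 2 mm, and it is the leftmost of the three.
- **Handle:** blade axis x at about 47°.
- **Selector:** about (0.478, -0.200), slot direction about 92°, case yaw about 6°.

Next I go above the driver with the jaws at -43°.

```bash
python3 -m inch '[[[0.4,41.8,-31.8,0,0,0,-114],[0.4,41.8,-31.8,0,0,0,-114],[0.4,41.8,-31.8,0,0,0,-114],[0.4,41.8,-31.8,0,0,0,-114],[0.4,41.8,-31.8,0,0,0,-114],[0.4,41.8,-31.8,0,0,0,-114],[0.4,41.8,-31.8,0,0,0,-114],[0.4,41.8,-31.8,0,0,0,-114],[0.4,41.8,-31.8,0,0,0,-114],[0.4,41.8,-31.8,0,0,0,-114],[0.4,41.8,-31.8,0,0,0,-114],[0.4,41.8,-31.8,0,0,0,-114],[0.4,41.8,-31.8,0,0,0,-114],[0.4,41.8,-31.8,0,0,0,-114],[0.4,41.8,-31.8,0,0,0,-114],[0.4,41.8,-31.8,0,0,0,-114],[0.4,41.8,-31.8,0,0,0,-114]]]' 80
python3 - <<'E'
from h import *
T=cal("top");S=cal("side");o=env.observe()
print(o["q"].round(1),o["position"],np.degrees(np.arctan2(o["tool_rot"][1,0],o["tool_rot"][0,0])))
a=cv2.resize(T["frame"][200:310,150:330],None,fx=4,fy=4)[:,:,::-1];cv2.imwrite("pics/a1.png",a)
a=cv2.resize(S["frame"][100:250,200:350],None,fx=4,fy=4)[:,:,::-1];cv2.imwrite("pics/a2.png",np.clip(a.astype(float)*1.6,0,255))
E
```

```text
time_s: 2.42
position: [0.5961, 0.2024, 0.2313]
tool_rot: [[0.733, 0.0, 0.681], [-0.681, -0.0, 0.733], [0.0, -1.0, -0.0]]
ft_force: [0.0, -0.1, -1.0]
grip_width: 0.0599
[ 8.  30.  60.5  0.  89.4 50.9] [0.5960929  0.20237178 0.2313251 ] -42.88597511780479[ WARN:0@4.539] global loadsave.cpp:1063 imwrite_ Unsupported depth image for selected encoder is fallbacked to CV_8U.
```

View pics/a2.png

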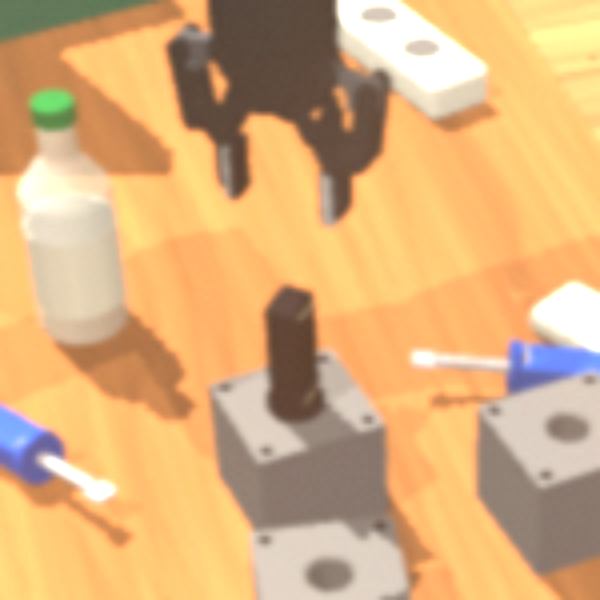

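The side view shows the gripper above the black handle at crop (292,300), jaws across its flats. The two blue drivers have toppled onto the table by themselves, clear of the path. I descend and grip.

```bash
python3 -m inch '[[[0.4,0,0,-6,0,0,0],[0.4,0,0,-9,0,0,0],[0.4,0,0,-11,0,0,0],[0.4,0,0,-12.4,0,0,0],[0.4,0,0,-12.4,0,0,0],[0.4,0,0,-12.4,0,0,0],[-1,0,0,-12.4,0,0,0],[-1,0,0,-12.4,0,0,0],[-1,0,0,-12.4,0,0,0],[-1,0,0,-12.4,0,0,0],[-1,0,0,-12.4,0,0,0],[-1,0,0,-12.4,0,0,0]]]' 80
python3 - <<'E'
from h import *
S=cal("side");T=cal("top")
a=cv2.resize(S["frame"][120:250,210:340],None,fx=4,fy=4)[:,:,::-1];cv2.imwrite("pics/b2.png",np.clip(a.astype(float)*1.6,0,255).astype(np.uint8))
cv2.imwrite("pics/b1.png",T["frame"][:,:,::-1])
E
```

```text
time_s: 4.03
position: [0.5964, 0.2025, 0.108]
tool_rot: [[0.733, 0.001, 0.681], [-0.681, 0.0, 0.733], [0.001, -1.0, 0.001]]
ft_force: [-0.1, 0.0, 6.2]
grip_width: 0.0229
```

View pics/b2.png

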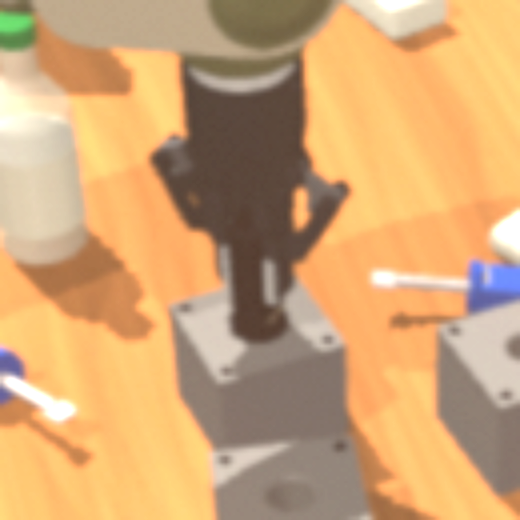

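View pics/b1.png

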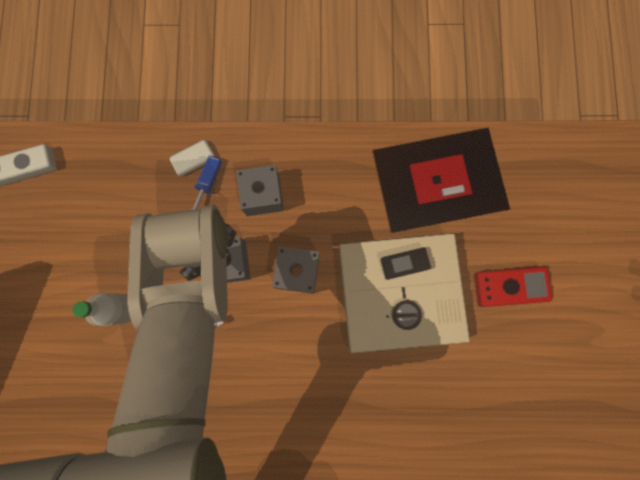

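Gripped at 22.9 mm width, with the handle between the pads at crop (250,280). Lifting and checking.

```bash
python3 -m inch '[[[-1,0,0,2,0,0,0],[-1,0,0,5,0,0,0],[-1,0,0,8,0,0,0],[-1,0,0,11,0,0,0],[-1,0,0,11,0,0,0],[-1,0,0,11,0,0,0]]]' 100
python3 - <<'E'
from h import *
S=cal("side");T=cal("top")
a=cv2.resize(S["frame"][90:240,200:350],None,fx=4,fy=4)[:,:,::-1];cv2.imwrite("pics/c2.png",np.clip(a.astype(float)*1.6,0,255).astype(np.uint8))
E
```

```text
time_s: 4.88
position: [0.5955, 0.2022, 0.2157]
tool_rot: [[0.733, -0.003, 0.681], [-0.681, -0.0, 0.733], [-0.002, -1.0, -0.002]]
ft_force: [0.1, -0.3, -2.7]
grip_width: 0.023
```

View pics/c2.png

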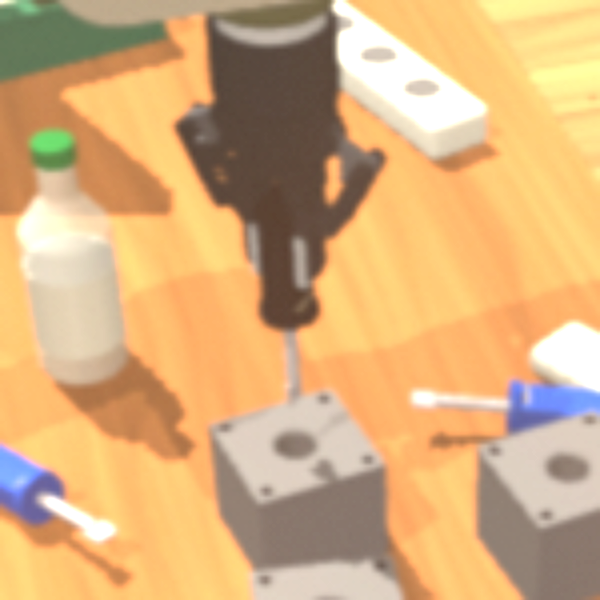

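The driver is in hand and upright, with the blade at crop (292,395). The bore at crop (294,445) is clear. I carry it to above the selector, turning +45°.

```bash
python3 -m inch '[[[-1,-1,-5,0,0,0,5],[-1,-3,-10,0,0,0,12],[-1,-5,-16,0,0,0,20],[-1,-7,-22,0,0,0,28],[-1,-9,-28,0,0,0,36],[-1,-10.5,-34,0,0,0,42],[-1,-11.8,-38.5,0,0,0,44.7],[-1,-11.8,-40.2,0,0,0,44.7],[-1,-11.8,-40.2,0,0,0,44.7],[-1,-11.8,-40.2,0,0,0,44.7],[-1,-11.8,-40.2,0,0,0,44.7]]]'
python3 - <<'E'
from h import *
o=env.observe();print(np.degrees(np.arctan2(o["tool_rot"][1,0],o["tool_rot"][0,0])),o["q"].round(1))
S=cal("side");T=cal("top")
cv2.imwrite("pics/d2.png",np.clip(cv2.resize(S["frame"][230:370,200:340],None,fx=4,fy=4)[:,:,::-1].astype(float)*1.5,0,255).astype(np.uint8))
cv2.imwrite("pics/d1.png",T["frame"][:,:,::-1])
# bore from lifted side view
c=(200+294/4-.4,90+445/4-.4);print("bore",onz(S,c,.08))
p=o["position"];print("expected tip px",proj(S,[p-[0,0,.098],[.478,-.1998,.072]]))
E
```

```text
time_s: 6.35
position: [0.4784, -0.1984, 0.2173]
tool_rot: [[0.999, -0.0, -0.033], [0.033, 0.0, 0.999], [-0.0, -1.0, 0.0]]
ft_force: [0.7, 0.1, -1.3]
grip_width: 0.0229
1.9037149774469928 [-35.6  19.2  80.8   0.   80.  -37.5]
bore [0.59583475 0.20177596 0.08      ]
expected tip px [[265.36527248 318.15319494]
 [266.70202545 332.72035752]]
```

View pics/d2.png

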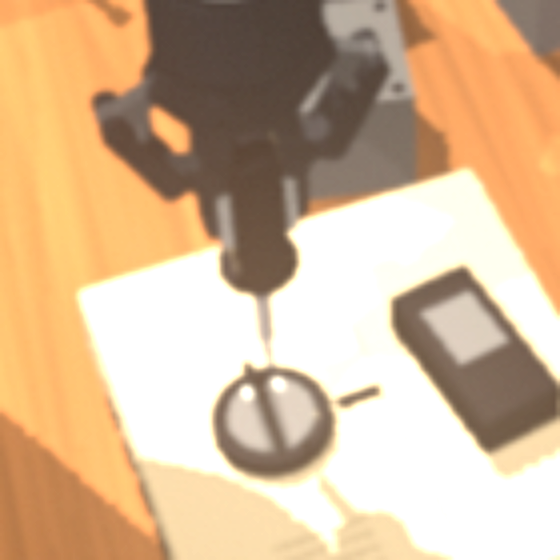

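View pics/d1.png

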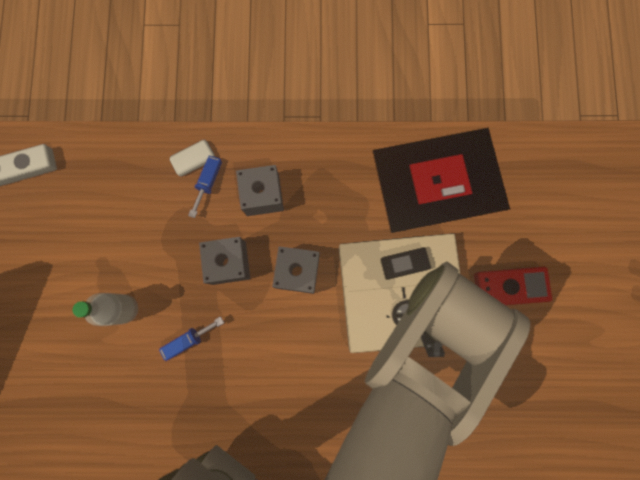

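The side view shows the tip at crop ~(268,360), above and behind the drum at (273,415). The slot faces the tool. The top view has the selector covered by the wrist, while the stand bore at (221,260) is now clear to measure. I zoom in.

```bash
python3 - <<'E'
from h import *
S=cal("side");T=cal("top")
cv2.imwrite("pics/e2.png",np.clip(cv2.resize(S["frame"][295:355,245:305],None,fx=10,fy=10,interpolation=cv2.INTER_CUBIC)[:,:,::-1].astype(float)*1.2,0,255).astype(np.uint8))
cv2.imwrite("pics/e1.png",np.clip(cv2.resize(T["frame"][235:290,190:250],None,fx=10,fy=10,interpolation=cv2.INTER_CUBIC)[:,:,::-1].astype(float)*1.8,0,255).astype(np.uint8))
E
```

```text
(no output)
```

View pics/e2.png

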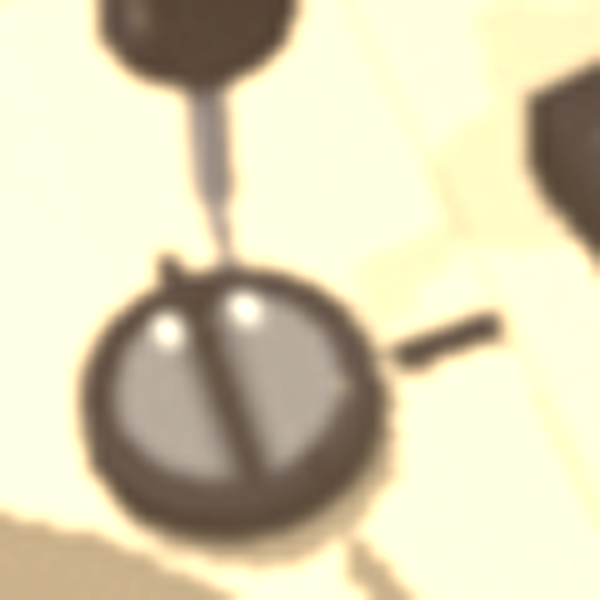

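View pics/e1.png

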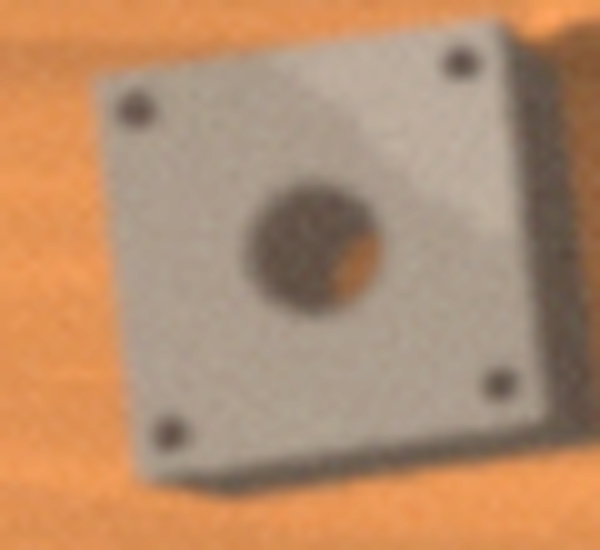

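```bash
python3 - <<'E'
from h import *
S=cal("side");T=cal("top");p=env.observe()["position"]
f=lambda x,y:(245+x/10-.45,295+y/10-.45)
for t in((228,262),(228,272)):
    print("tip",onz(S,f(*t),p[2]-.098)-p)
print("drum",onz(S,f(231,382),.072),"slot ends",onz(S,f(195,298),.072),onz(S,f(252,475),.072))
print("shank top",onz(S,f(208,95),p[2]-.098+.070)-p)
m1,m2=onz(S,f(167,330),.072),onz(S,f(245,308),.072);print("marks",m1,m2)
g=lambda x,y:(190+x/10-.45,235+y/10-.45)
print("bore",onz(T,g(313,249),.08),np.mean([onz(T,g(*q),.08) for q in((137,110),(461,63),(500,383),(170,434))],0))
E
```

```text
tip [ 0.00243152 -0.00653946 -0.098     ]
tip [ 0.00182927 -0.00894766 -0.098     ]
drum [ 0.47985779 -0.20046084  0.072     ] slot ends [ 0.47785664 -0.17733948  0.072     ] [ 0.4783324  -0.22415411  0.072     ]
shank top [-0.00074069 -0.02007943 -0.028     ]
marks [ 0.47029779 -0.18361479  0.072     ] [ 0.48725914 -0.18299934  0.072     ]
bore [0.59524896 0.20476048 0.08      ] [0.59578046 0.20389067 0.08      ]
```

```bash
python3 - <<'E'
from h import *
S=cal("side");p=env.observe()["position"]
f=lambda x,y:(245+x/10-.45,295+y/10-.45)
for dz in(-.096,-.098,-.100):
  a=onz(S,f(203,88),p[2]+dz+.070)-p
  print(dz,"guard axis",a+[0,.02,0],"tip",onz(S,f(228,266),p[2]+dz)-p)
E
python3 -c "1"
```

```text
-0.096 guard axis [-0.00147147  0.00037052 -0.026     ] tip [ 0.00197011 -0.00887132 -0.096     ]
-0.098 guard axis [-0.00119823  0.00198296 -0.028     ] tip [ 0.00222854 -0.00736941 -0.098     ]
-0.1 guard axis [-0.00092499  0.00359539 -0.03      ] tip [ 0.00248696 -0.0058675  -0.1       ]
```

```bash
python3 - <<'E'
from h import *
S=cal("side");p=env.observe()["position"]
for z in(.014,.028,.045,.06,.075,.084,.098):
    q=proj(S,[p+[0,.0015,.070-.098+.0-(.0)-(z-.028)]])[0]; print(z,((q-[245,295]+.45)*10).round())
print(((proj(S,[p+[0,.0015-.008,-.098]])[0]-[245,295]+.45)*10).round())
g=cv2.cvtColor(S["frame"],cv2.COLOR_RGB2GRAY)[303:324,258:276];print(g)
E
```

```text
0.014 [180. -37.]
0.028 [185.  11.]
0.045 [190.  67.]
0.06 [195. 116.]
0.075 [199. 164.]
0.084 [202. 192.]
0.098 [206. 235.]
[216. 266.]
[[195 151 128 113  96  79  70  70  71  90 132 172 209 226 231 231 231 231]
 [228 215 202 188 165 129  96  89  96 132 194 226 231 232 232 231 231 230]
 [232 231 230 230 224 180 130 113 117 158 213 231 232 231 231 230 231 231]
 [232 232 232 234 230 194 141 122 123 159 212 230 232 231 231 231 231 231]
 [232 231 232 232 229 197 146 126 121 150 208 230 232 231 231 231 231 231]
 [231 231 232 232 229 201 151 128 121 145 205 230 231 231 231 231 231 231]
 [232 232 232 232 230 205 156 130 120 140 204 229 232 231 231 231 231 231]
 [232 232 232 232 230 209 164 132 120 138 202 229 232 231 231 231 231 231]
 [232 232 232 232 230 211 167 133 122 136 196 228 231 231 231 231 231 231]
 [232 232 232 232 231 215 171 134 121 131 183 223 231 231 231 231 231 231]
 [232 232 232 232 231 220 179 137 121 130 182 223 231 232 231 231 231 230]
 [232 232 232 232 231 224 186 141 124 136 189 225 231 232 231 231 231 231]
 [232 232 232 232 232 229 203 154 130 153 206 229 232 232 231 231 231 231]
 [232 232 231 232 232 232 222 178 143 164 214 231 232 232 231 231 231 231]
 [232 232 232 232 232 233 228 198 150 154 208 230 233 232 231 231 231 231]
 [232 232 232 232 232 232 231 212 164 149 204 230 233 232 232 231 231 231]
 [232 232 226 221 222 229 232 223 178 151 198 228 232 232 232 232 231 232]
 [233 229 203 167 176 211 230 224 182 145 176 213 226 226 229 231 232 232]
 [233 228 185 117 117 170 201 193 155 125 132 162 180 187 202 213 223 229]
 [234 229 180 105  82 108 122 115  99  91  90  98 105 109 119 137 168 199]
 [227 212 163 100  73  76  75  73  73  81  94  98  89  79  76  81  98 119]]
```

The predicted near corner of the blade matches row 266, so the blade is vertical. In the side view it sits about 2 mm +x and 3.5 mm +y of the slot centre. I correct that and lower it to just above the slot.

```bash
python3 -m inch '[[[-1,-0.2,-0.35,-1,0,0,0],[-1,-0.2,-0.35,-2.5,0,0,0],[-1,-0.2,-0.35,-3.5,0,0,0],[-1,-0.2,-0.35,-4,0,0,0],[-1,-0.2,-0.35,-4,0,0,0],[-1,-0.2,-0.35,-4,0,0,0]]]'
python3 - <<'E'
from h import *
S=cal("side");T=cal("top")
cv2.imwrite("pics/f2.png",np.clip(cv2.resize(S["frame"][295:355,245:305],None,fx=10,fy=10,interpolation=cv2.INTER_CUBIC)[:,:,::-1].astype(float)*1.2,0,255).astype(np.uint8))
E
```

```text
time_s: 7.5
position: [0.4763, -0.2033, 0.1777]
tool_rot: [[1.0, 0.001, -0.032], [0.032, -0.001, 1.0], [0.001, -1.0, -0.001]]
ft_force: [0.3, -0.7, -1.3]
grip_width: 0.0227
```

View pics/f2.png

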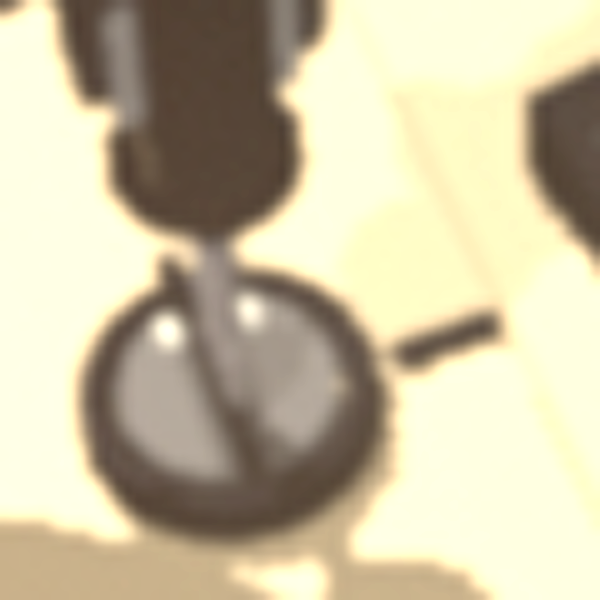

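The blade's near corner at crop (240,405) lies over the slot line, so it is aligned within about 1 mm. I lower it gently.

```bash
python3 -m inch '[[[-1,0,0,-0.5,0,0,0],[-1,0,0,-0.8,0,0,0],[-1,0,0,-1.0,0,0,0],[-1,0,0,-1.2,0,0,0],[-1,0,0,-1.4,0,0,0],[-1,0,0,-1.5,0,0,0],[-1,0,0,-1.5,0,0,0]]]'
python3 - <<'E'
from h import *
S=cal("side")
print(env.observe()["ft_force"],env.observe()["wrist_torque"])
cv2.imwrite("pics/g2.png",np.clip(cv2.resize(S["frame"][295:355,245:305],None,fx=10,fy=10,interpolation=cv2.INTER_CUBIC)[:,:,::-1].astype(float)*1.2,0,255).astype(np.uint8))
E
```

```text
time_s: 8.48
position: [0.4761, -0.2031, 0.1623]
tool_rot: [[1.0, -0.0, -0.032], [0.032, -0.0, 1.0], [-0.0, -1.0, -0.0]]
ft_force: [-0.0, 0.2, -1.6]
grip_width: 0.0227
[ 0.91371362 -0.43609142 -1.56988433] [ 0.04224894  0.02755908 -0.06133467]
```

View pics/g2.png

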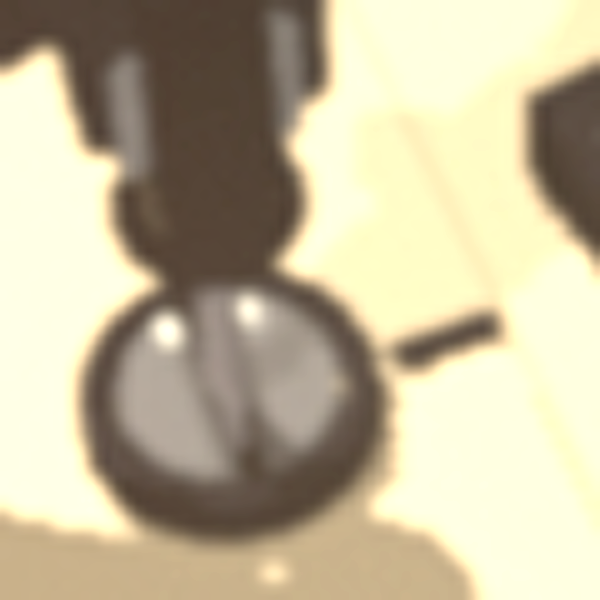

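No contact force, and the blade is about 8 mm deep in the slot. Turning clockwise in stages, shifting slightly because the driver axis is off the TCP.

```bash
python3 -m inch '[[[-1,0,0,-0.1,0,0,0],[-1,0,0.02,-0.1,0,0,-5],[-1,0,0.06,-0.1,0,0,-10],[-1,0,0.1,-0.1,0,0,-16],[-1,0,0.13,-0.1,0,0,-22],[-1,0,0.16,-0.1,0,0,-28],[-1,0,0.18,-0.1,0,0,-34],[-1,0,0.2,-0.1,0,0,-40],[-1,0,0.22,-0.1,0,0,-46],[-1,0,0.25,-0.1,0,0,-50],[-1,0,0.25,-0.1,0,0,-50]]]' 110
python3 - <<'E'
from h import *
S=cal("side")
print(env.observe()["ft_force"],env.observe()["wrist_torque"])
cv2.imwrite("pics/i2.png",np.clip(cv2.resize(S["frame"][295:355,245:305],None,fx=10,fy=10,interpolation=cv2.INTER_CUBIC)[:,:,::-1].astype(float)*1.2,0,255).astype(np.uint8))
E
```

```text
time_s: 9.9
position: [0.4758, -0.2014, 0.1615]
tool_rot: [[0.667, -0.001, 0.745], [-0.745, -0.002, 0.667], [0.001, -1.0, -0.002]]
ft_force: [-3.5, -4.2, -0.2]
grip_width: 0.023
[-2.35419653 -5.28621719 -0.14265663] [-1.23201273  0.82678688  0.06167371]
```

View pics/i2.png

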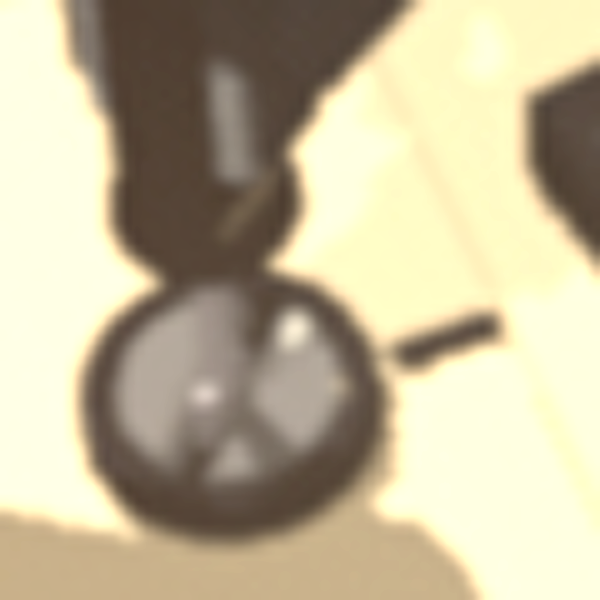

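```bash
python3 - <<'E'
from h import *
S=cal("side")
c=np.array([.4788,-.2005])
for ang in(92,60,55,50,45,40):
    a=np.radians(ang);R=np.array([[np.cos(a),-np.sin(a)],[np.sin(a),np.cos(a)]])
    q=proj(S,[[*(c+R@v),.072] for v in([.0172,.0086],[.0172,-.0086],[.023,0],[-.023,0])]);print(ang,((q-[245,295]+.45)*10).round().tolist())
E
```

```text
92 [[164.0, 331.0], [243.0, 309.0], [196.0, 298.0], [257.0, 471.0]]
60 [[209.0, 310.0], [288.0, 325.0], [256.0, 296.0], [195.0, 474.0]]
55 [[217.0, 309.0], [294.0, 329.0], [265.0, 298.0], [186.0, 472.0]]
50 [[225.0, 308.0], [299.0, 334.0], [274.0, 300.0], [177.0, 469.0]]
45 [[233.0, 308.0], [304.0, 339.0], [283.0, 304.0], [168.0, 465.0]]
40 [[241.0, 308.0], [308.0, 344.0], [291.0, 307.0], [160.0, 461.0]]
```

The right mark at (295,328) gives a slot angle of 55° with the tool at 42°, so the selector follows with the stated play. Continuing to the stop.

```bash
python3 -m inch '[[[-1,0.01,0,0,0,0,-6],[-1,0.02,0,0,0,0,-12],[-1,0.03,0.02,0,0,0,-18],[-1,0.04,0.04,0,0,0,-24],[-1,0.05,0.06,0,0,0,-30],[-1,0.06,0.08,0,0,0,-36],[-1,0.08,0.1,0,0,0,-42],[-1,0.09,0.1,0,0,0,-46],[-1,0.09,0.1,0,0,0,-49],[-1,0.09,0.1,0,0,0,-49],[-1,0.09,0.1,0,0,0,-49]]]' 110
python3 - <<'E'
from h import *
S=cal("side")
print(env.observe()["ft_force"],env.observe()["wrist_torque"],env.observe()["q"].round(1))
cv2.imwrite("pics/j2.png",np.clip(cv2.resize(S["frame"][295:355,245:305],None,fx=10,fy=10,interpolation=cv2.INTER_CUBIC)[:,:,::-1].astype(float)*1.2,0,255).astype(np.uint8))
c=np.array([.4788,-.2005])
for ang in(20,15,10,6,0):
    a=np.radians(ang);R=np.array([[np.cos(a),-np.sin(a)],[np.sin(a),np.cos(a)]])
    q=proj(S,[[*(c+R@v),.072] for v in([.0172,.0086],[.0172,-.0086],[.023,0],[-.023,0])]);print(ang,((q-[245,295]+.45)*10).round().tolist())
E
```

```text
time_s: 11.38
position: [0.476, -0.1997, 0.1612]
tool_rot: [[-0.123, -0.003, 0.992], [-0.992, 0.0, -0.123], [0.0, -1.0, -0.003]]
ft_force: [-4.9, -3.2, 0.9]
grip_width: 0.0231
[-4.42526783 -2.17396048  0.59129454] [-0.66196621  1.40746559  0.1255266 ] [-35.9  22.2  86.2  -0.1  71.7  61.2]
20 [[271.0, 316.0], [318.0, 369.0], [317.0, 328.0], [133.0, 439.0]]
15 [[278.0, 319.0], [319.0, 376.0], [322.0, 335.0], [128.0, 433.0]]
10 [[284.0, 322.0], [319.0, 382.0], [327.0, 342.0], [124.0, 426.0]]
6 [[289.0, 325.0], [318.0, 388.0], [330.0, 347.0], [121.0, 420.0]]
0 [[296.0, 331.0], [317.0, 396.0], [333.0, 356.0], [118.0, 411.0]]
```

View pics/j2.png

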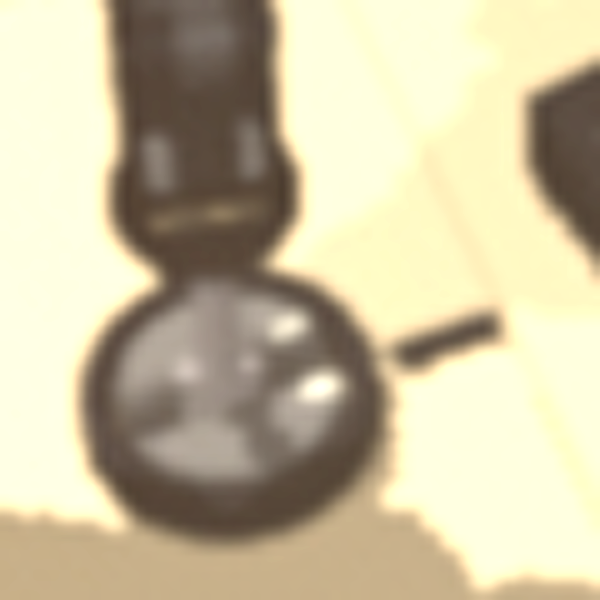

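The marks at (288,326) and (320,388) give a slot angle of about 6°, at the bar and so at the stop. I nudge 3° more, back off by part of the play, lift out and look.

```bash
python3 -m inch '[[[-1,0,0,0,0,0,-3],[-1,0,0,0,0,0,-3],[-1,0,0,0,0,0,-3],[-1,0,0,0,0,0,3],[-1,0,0,0,0,0,6],[-1,0,0,1,0,0,6],[-1,0,0,2,0,0,6],[-1,0,0,4,0,0,6],[-1,0,0,6,0,0,6],[-1,0,0,6,0,0,6],[-1,0,0,6,0,0,6]]]' 110
python3 - <<'E'
from h import *
S=cal("side")
print(env.observe()["ft_force"],env.observe()["wrist_torque"],env.observe()["q"].round(1))
cv2.imwrite("pics/k2.png",np.clip(cv2.resize(S["frame"][285:355,240:310],None,fx=8,fy=8,interpolation=cv2.INTER_CUBIC)[:,:,::-1].astype(float)*1.2,0,255).astype(np.uint8))
E
```

```text
time_s: 12.8
position: [0.4768, -0.1994, 0.2208]
tool_rot: [[-0.021, -0.001, 1.0], [-1.0, 0.001, -0.021], [-0.001, -1.0, -0.001]]
ft_force: [-0.3, 0.1, -1.3]
grip_width: 0.0229
[-0.56803836  0.15859782 -1.6293679 ] [-1.94044388e-02  1.02738014e-02  6.71255990e-05] [-35.8  19.   80.6   0.   80.5  55.4]
```

View pics/k2.png

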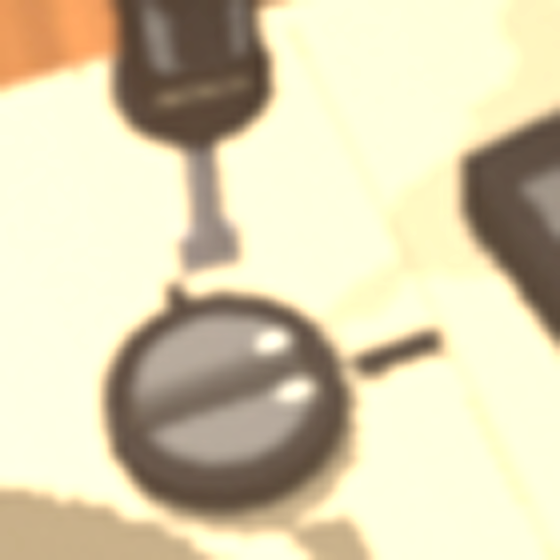

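The selector is clear, with its marks at the bar. Its slot at (225,395) points to the bar at (400,352). The blade is seen face-on at (210,266). I work out the tip offset for the return.

```bash
python3 - <<'E'
from h import *
S=cal("side");p=env.observe()["position"]
f=lambda x,y:(240+x/8-.44,285+y/8-.44)
for dz in(-.096,-.098): print(onz(S,f(210,267),p[2]+dz)-p)
print(((proj(S,[p-[0,0,.098]])[0]-[240,285]+.44)*8))
E
```

```text
[ 0.00197144 -0.00269545 -0.096     ]
[ 0.00222743 -0.00117251 -0.098     ]
[200.2308071  265.55071676]
```

```bash
python3 -m inch '[[[-1,1,5,0,0,0,0],[-1,3,11,0,0,0,0],[-1,5,17,0,0,0,0],[-1,7,23,0,0,0,0],[-1,8.5,29,0,0,0,0],[-1,10,35,0,0,0,0],[-1,11.5,39.5,0,0,0,0],[-1,11.8,40.4,0,0,0,0],[-1,11.8,40.4,0,0,0,0],[-1,11.8,40.4,0,0,0,0],[-1,11.8,40.4,-1.5,0,0,0],[-1,11.8,40.4,-2.5,0,0,0],[-1,11.8,40.4,-2.5,0,0,0],[-1,11.8,40.4,-2.5,0,0,0]]]'
python3 - <<'E'
from h import *
S=cal("side");p=env.observe()["position"]
cv2.imwrite("pics/l2.png",np.clip(cv2.resize(S["frame"][160:240,235:315],None,fx=7,fy=7,interpolation=cv2.INTER_CUBIC)[:,:,::-1].astype(float)*1.5,0,255).astype(np.uint8))
print(((proj(S,[p-[0,0,.098],[.5958,.2037,.08]])-[235,160]+.43)*7).round())
E
```

```text
time_s: 14.65
position: [0.5951, 0.2043, 0.1965]
tool_rot: [[-0.021, 0.0, 1.0], [-1.0, 0.0, -0.021], [-0.0, -1.0, 0.0]]
ft_force: [0.1, 0.1, -1.1]
grip_width: 0.0228
[[264. 247.]
 [268. 286.]]
```

View pics/l2.png

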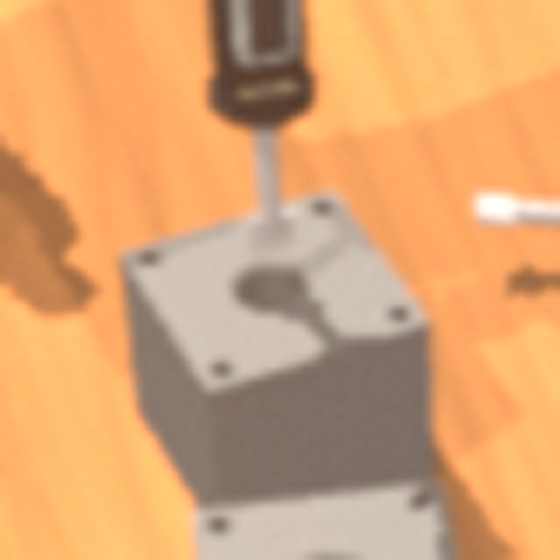

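The tip is at crop (272,246) and the bore centre at (270,290). A straight drop lands within about 1.5 mm of centre, well inside the 6 mm clearance. Inserting with a 1 mm correction.

```bash
python3 -m inch '[[[-1,-0.1,-0.1,-1,0,0,0],[-1,-0.1,-0.1,-2,0,0,0],[-1,-0.1,-0.1,-3,0,0,0],[-1,-0.1,-0.1,-4,0,0,0],[-1,-0.1,-0.1,-5,0,0,0],[-1,-0.1,-0.1,-6,0,0,0],[-1,-0.1,-0.1,-7,0,0,0],[-1,-0.1,-0.1,-7.8,0,0,0],[-1,-0.1,-0.1,-8.3,0,0,0],[-1,-0.1,-0.1,-8.6,0,0,0],[-1,-0.1,-0.1,-8.6,0,0,0]]]' 60
python3 - <<'E'
from h import *
S=cal("side");o=env.observe();print(o["position"],o["ft_force"])
cv2.imwrite("pics/m2.png",np.clip(cv2.resize(S["frame"][160:240,235:315],None,fx=7,fy=7,interpolation=cv2.INTER_CUBIC)[:,:,::-1].astype(float)*1.5,0,255).astype(np.uint8))
E
```

```text
time_s: 16.08
position: [0.594, 0.2034, 0.1103]
tool_rot: [[-0.021, 0.0, 1.0], [-1.0, 0.0, -0.021], [-0.0, -1.0, 0.0]]
ft_force: [-0.6, 0.0, -1.5]
grip_width: 0.0228
[0.59412412 0.20336381 0.11049358] [ 0.37006243  0.53224185 -2.07064722]
```

View pics/m2.png

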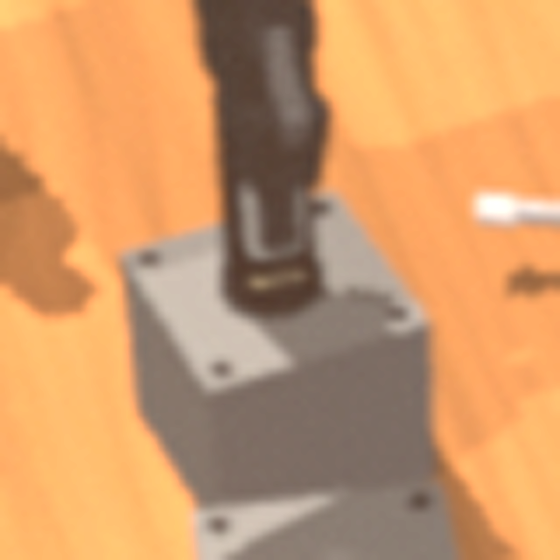

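The guard at (273,290) is about 2 mm above the stand top, with no contact force yet. I lower it the last bit.

```bash
python3 -m inch '[[[-1,0,0,-0.1,0,0,0],[-1,0,0,-0.2,0,0,0],[-1,0,0,-0.25,0,0,0],[-1,0,0,-0.25,0,0,0]]]' 40
```

```text
time_s: 16.62
position: [0.594, 0.2033, 0.1081]
tool_rot: [[-0.021, 0.0, 1.0], [-1.0, 0.0, -0.021], [-0.0, -1.0, 0.0]]
ft_force: [-1.0, -0.1, 2.1]
grip_width: 0.0227
```

The guard is seated: the force has changed from -1.5 to +2.1 N. I open, wait and withdraw straight up.

```bash
python3 -m inch '[[[-0.2,0,0,0,0,0,0],[0.2,0,0,0,0,0,0],[0.4,0,0,0,0,0,0],[0.4,0,0,0,0,0,0],[0.4,0,0,0,0,0,0],[0.4,0,0,2,0,0,0],[0.4,0,0,5,0,0,0],[0.4,0,0,9,0,0,0],[0.4,0,0,14,0,0,0],[0.4,0,0,18,0,0,0],[0.4,-5,-5,18,0,0,0],[0.4,-10,-10,18,0,0,0],[0.4,-15,-15,18,0,0,0],[0.4,-15,-15,18,0,0,0],[0.4,-15,-15,18,0,0,0]]]'
python3 - <<'E'
from h import *
S=cal("side");T=cal("top")
cv2.imwrite("pics/n2.png",np.clip(cv2.resize(S["frame"][140:360,215:375],None,fx=2.7,fy=2.7,interpolation=cv2.INTER_CUBIC)[:,:,::-1].astype(float)*1.4,0,255).astype(np.uint8))
cv2.imwrite("pics/n1.png",T["frame"][:,:,::-1])
E
```

```text
time_s: 18.5
position: [0.4433, 0.0526, 0.2884]
tool_rot: [[-0.023, 0.001, 1.0], [-1.0, -0.0, -0.023], [0.0, -1.0, 0.001]]
ft_force: [0.4, 1.1, 0.0]
grip_width: 0.0596
```

View pics/n2.png

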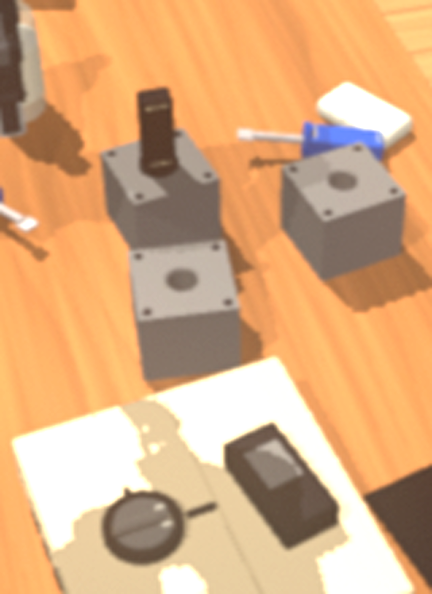

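View pics/n1.png

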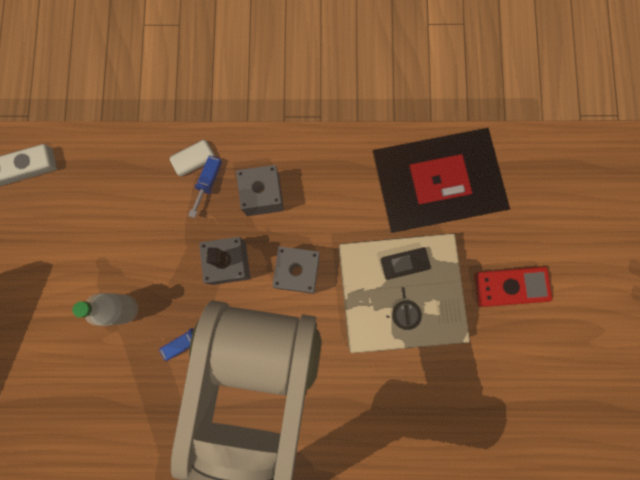

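The driver stands upright in the leftmost stand, at top (220,258). The bystanders are at their first pixels: charger (405,263), multimeter (513,287), bottle (105,309). I measure the seating and the selector angle once more.

```bash
python3 - <<'E'
from h import *
S=cal("side");T=cal("top")
a=cv2.resize(T["frame"][285:345,375:440],(520,480),interpolation=cv2.INTER_CUBIC)[:,:,::-1]
b=np.clip(cv2.resize(S["frame"][165:225,250:300],(400,480),interpolation=cv2.INTER_CUBIC)[:,:,::-1].astype(float)*1.5,0,255)
cv2.imwrite("pics/o.png",np.hstack([a,b.astype(np.uint8)])[:, :800])
c=[.5955,.2035]
print("axis px side z .08,.086,.166:",((proj(S,[[*c,z] for z in(.08,.086,.166)])-[250,165]+.44)*8).round().tolist())
print("guard front lip", ((proj(S,[[c[0],c[1]-.02,.08]])-[250,165]+.44)*8).round().tolist())
t0=cv2.imread("pics/top0.png").astype(int)
for n,(x0,y0,x1,y1) in dict(adapter=(375,243,435,283),meter=(470,260,560,312),bottle=(68,290,140,330)).items():
    print(n,cv2.phaseCorrelate(t0[y0:y1,x0:x1].mean(2),T["frame"][y0:y1,x0:x1].mean(2))[0])
E
```

```text
axis px side z .08,.086,.166: [[186.0, 287.0], [185.0, 273.0], [173.0, 78.0]]
guard front lip [[201.0, 324.0]]
adapter (0.12024083933366825, -0.4255727011655246)
meter (-0.19505416944784315, -0.19424389699869238)
bottle (-0.17035257925423508, -0.027858765153421672)
```

View pics/o.png

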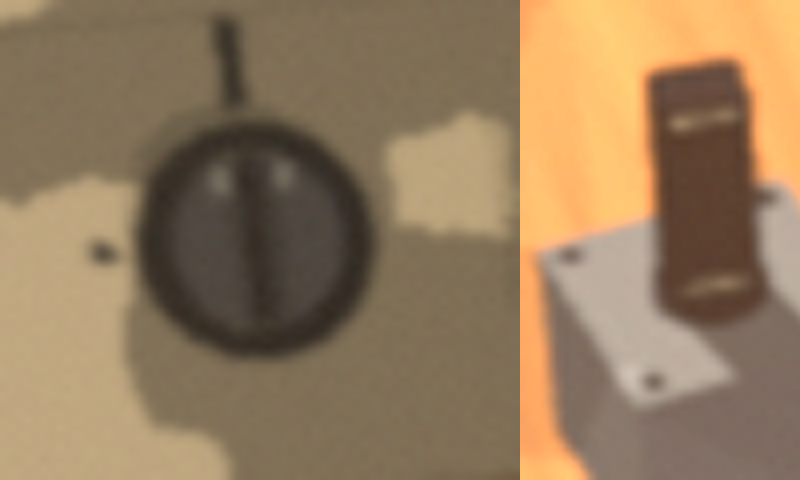

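The slot points along the bar. The guard's front lip is at (192,325) against a predicted (201,324) for a fully seated driver. The bystanders shifted less than 0.5 px. Handing in.

```bash
python3 - <<'E'
from rig import env
print(env.close_job(), env.observe()["time_s"])
E
```

```text
the job is handed in; nothing more can be done
the job is handed in; nothing more can be done
```

I took the black screwdriver from the leftmost stand and set its blade about 8 mm deep in the selector slot. I turned the selector clockwise to its stop, hung the driver back in the same stand, let go and backed away. The job was handed in about 19 s into the 61 s allowed; no verdict came back.

What the last checks showed:
- **Selector:** the white marks stand at the long black bar, and the slot lies at about 6° in the robot frame, along the case's own axis.
- **Screwdriver:** it is upright in the bore. The guard's front lip is on the row expected for a fully home driver; sideways it is about 9 px of an 8x crop (roughly 2 mm) off.
- **Charger, multimeter and bottle:** each shifted less than 0.5 px (about 1 mm) in the top view.
- **Forces:** the readings I took at the end of each move stayed below about 7 N.

Two things disagreed or were unexpected:
- **Side camera offset:** it read about 1–2 mm further in +x than the top camera and the arm. I allowed for this with small shifts.
- **Blue drivers:** both fell over by themselves within the first seconds, without being touched, and lie on the table.

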